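# Set the sampling bench right

## Task

Someone has bumped the sampling bench: get it ready for the 50 ml tubes. Roll each four-way tube rack over, one side at a time, until its side with the two big holes is on top and it lies flat on the rubber mat, and stand every tipped bottle upright again in the spill tray, in the row and in line with those still standing along the middle of the tray. Leave the bottles that still stand, the mortar and the jar where they are.

Things in the scene. Friction and masses are not known exactly. Their poses are not given: they have to be found in the camera images.
- rack_1: white four-way tube rack: square block 100 mm long, 56 x 56 mm, 0.14 kg, lying on the mat, length roughly along world x. Long sides bored: two 30 mm holes / 3 rows of seven 11 mm / 2 rows of five 16.5 mm / 4 rows of nine 8 mm; all 3 mm deep. Origin at its middle, own x along its length, own +z out of the two-hole side, -z out of the 16.5 mm side. Starts with another side up
- rack_2: white four-way tube rack: square block 100 mm long, 56 x 56 mm, 0.14 kg, lying on the mat, length roughly along world x. Long sides bored: two 30 mm holes / 3 rows of seven 11 mm / 2 rows of five 16.5 mm / 4 rows of nine 8 mm; all 3 mm deep. Origin at its middle, own x along its length, own +z out of the two-hole side, -z out of the 16.5 mm side. Starts with another side up
- rack_3: white four-way tube rack: square block 100 mm long, 56 x 56 mm, 0.14 kg, lying on the mat, length roughly along world x. Long sides bored: two 30 mm holes / 3 rows of seven 11 mm / 2 rows of five 16.5 mm / 4 rows of nine 8 mm; all 3 mm deep. Origin at its middle, own x along its length, own +z out of the two-hole side, -z out of the 16.5 mm side. Starts with another side up
- bottle_1: tipped amber glass bottle, about 0.18 kg, lying across the spill tray; it can roll. Body 52 mm diameter to 56 mm above its base, then narrowing to a neck; white cap 33 mm diameter from 78 to 102 mm above the base (the top). Origin on its axis half way up, 51 mm from the base; own +z runs from base to cap (up when it stands). May be absent
- bottle_2: tipped amber glass bottle, about 0.18 kg, lying across the spill tray; it can roll. Body 52 mm diameter to 56 mm above its base, then narrowing to a neck; white cap 33 mm diameter from 78 to 102 mm above the base (the top). Origin on its axis half way up, 51 mm from the base; own +z runs from base to cap (up when it stands). May be absent
- bottle_3: tipped amber glass bottle, about 0.18 kg, lying across the spill tray; it can roll. Body 52 mm diameter to 56 mm above its base, then narrowing to a neck; white cap 33 mm diameter from 78 to 102 mm above the base (the top). Origin on its axis half way up, 51 mm from the base; own +z runs from base to cap (up when it stands). May be absent
- bottle_4: tipped amber glass bottle, about 0.18 kg, lying across the spill tray; it can roll. Body 52 mm diameter to 56 mm above its base, then narrowing to a neck; white cap 33 mm diameter from 78 to 102 mm above the base (the top). Origin on its axis half way up, 51 mm from the base; own +z runs from base to cap (up when it stands). May be absent
- upright_1: a bottle of the same make as the tipped ones (52 mm diameter, 102 mm tall, cap 33 mm diameter from 78 mm up), still standing in the row; origin on its axis 51 mm above its base, own z up
- upright_2: a bottle of the same make as the tipped ones (52 mm diameter, 102 mm tall, cap 33 mm diameter from 78 mm up), still standing in the row; origin on its axis 51 mm above its base, own z up
- mat: fixed dark rubber bench mat, non-slip, 160 mm (own x, away from the robot) by 800 mm (own y) and 3 mm thick; origin at the centre of its underside on the bench; a rack pushed high on one side tips over its far bottom edge rather than slides
- tray: fixed shallow grey spill tray behind the mat, outside 150 mm (own x) by 540 mm (own y), walls 4 mm thick and 25 mm high, floor 4 mm thick; origin at the centre of its underside on the bench. The row of bottles runs along its long centre line (own y axis, own x = 0), places 90 mm apart
- mortar: bystander: white porcelain mortar with a pestle, 120 mm diameter, 62 mm tall, right of the tray; origin under its centre
- jar: bystander: square white plastic jar with a red cap, 66 x 66 x 122 mm, left of the tray; origin under its centre
There are look-alikes about, which are no part of the job. Leave any blue or yellow look-alike of the bottle_2 alone.

How it is judged (in metres and radians):
At the end, for the whole second after the job is handed in: each rack present lies flat on the mat, two-hole side up (0.1 rad), centre over the mat; each tipped bottle present stands (0.1 rad) on the tray floor, its axis within 30 mm of the long centre line; all at rest; standing bottles within 30 mm, mortar and jar within 40 mm of their starts (angle between each of rack_1, rack_2, rack_3, bottle_1, bottle_2, bottle_3, bottle_4, upright_1, upright_2's own z axis and vertical below 0.1 rad and z of each of rack_1, rack_2, rack_3 in the frame of mat below 0.037 m and x of rack_1 in the frame of mat between -0.08 and 0.08 m and y of rack_1 in the frame of mat between -0.4 and 0.4 m and linear speed of each of rack_1, rack_2, rack_3, bottle_1, bottle_2, bottle_3, bottle_4 below 0.03 m/s and angular speed of each of rack_1, rack_2, rack_3, bottle_1, bottle_2, bottle_3, bottle_4 below 0.3 rad/s and x of rack_2 in the frame of mat between -0.08 and 0.08 m and y of rack_2 in the frame of mat between -0.4 and 0.4 m and x of rack_3 in the frame of mat between -0.08 and 0.08 m and y of rack_3 in the frame of mat between -0.4 and 0.4 m and z of each of bottle_1, bottle_2, bottle_3, bottle_4 in the frame of tray below 0.061 m and x of bottle_1 in the frame of tray between -0.03 and 0.03 m and y of bottle_1 in the frame of tray between -0.26 and 0.26 m and x of bottle_2 in the frame of tray between -0.03 and 0.03 m and y of bottle_2 in the frame of tray between -0.26 and 0.26 m and x of bottle_3 in the frame of tray between -0.03 and 0.03 m and y of bottle_3 in the frame of tray between -0.26 and 0.26 m and x of bottle_4 in the frame of tray between -0.03 and 0.03 m and y of bottle_4 in the frame of tray between -0.26 and 0.26 m and distance of each of upright_1, upright_2 from where it was at the start of the episode below 0.03 m and distance of each of mortar, jar from where it was at the start of the episode below 0.04 m); the robot touches nothing.
It fails at once if a bottle that was still standing (upright_1) is knocked over or pushed more than 30 mm (angle between upright_1's own z axis and vertical above 0.5 rad or distance of upright_1 from where it was at the start of the episode above 0.03 m).
It fails at once if a bottle that was still standing (upright_2) is knocked over or pushed more than 30 mm (angle between upright_2's own z axis and vertical above 0.5 rad or distance of upright_2 from where it was at the start of the episode above 0.03 m).
It fails at once if the mortar is pushed more than 40 mm or tipped over (distance of mortar from where it was at the start of the episode above 0.04 m or angle between mortar's own z axis and vertical above 0.5 rad).
It fails at once if the jar is pushed more than 40 mm or tipped over (distance of jar from where it was at the start of the episode above 0.04 m or angle between jar's own z axis and vertical above 0.5 rad).
Of bottle_1, bottle_2, bottle_3, bottle_4 only 3 to 4 are there at a start; the rules pass over those that are not, and their reading is None.
At some moment in a run one of rack_1, rack_2, rack_3 may be knocked a few centimetres aside while the robot is not near it.
Once in a run the grip may slacken for a moment while it holds something.
It also fails if it takes over 208 s, if anything falls off the work surface, if the arm or the gripper's body presses on something with over 40 N, if the wrist force passes 120 N, or if a joint passes its speed limit or range.

## Robot

A 7-joint arm with a two-finger parallel gripper is mounted at the origin on the work surface. World frame = base frame: x ahead of the robot, y to its left, z up, the work surface at z = 0. Lengths are in mm, angles in rad, forces in N, time in s.
With the tool pointing down it reaches from about 400 to 925 mm from the base axis. Payload 5.6 kg.
Tool frame: the origin (TCP) lies on the centre line of the jaws, within the pads' length; the fingertips stand 14 mm ahead of it and the grasp point (between the pads) lies 5 mm behind it (ctrl.tip_reach is the distance from the TCP to the fingertips, in mm); z points along the fingers, y is the line along which they close (so a half turn about z gives the same grasp; the last joint's range is limited). The gripper opens to 85 mm and grips with 20 to 120 N. Pads are 22 mm wide; open, the fingers measure 114 mm over their backs; the gripper's body (76 mm by 85 mm) begins 54 mm behind the grasp point. The pads swing forward as they close: fully open they stand 13 mm farther back than shut.
Start: joints at [-1.247, 0.468, -0.012, 1.603, 0.006, 1.071, -0.056], TCP at [233.149, 606.753, 245.29] pointing down, gripper open.
Joint ranges: [-2.53, 2.53], [-0.31, 2.02], [-1.57, 1.55], [0.28, 2.44], [-1.29, 4.43], [0.15, 1.84], [-2.92, 2.92]. Speed limits (rad/s): [2.57, 2.57, 3.14, 3.14, 3.14, 3.14, 3.14].

## Interface

Orientations are given as a rotation vector (axis times angle).
In Python, from plant import readout, imaging, job, ctrl gives the robot as it stands. The module is installed in compiled form; this text tells all that it offers.
- The arm moves only by the tool carry_out, never from a script. Its argument "commands" is one flat list of numbers, 7 for each row, row after row: the turn, a rotation vector about the tool's x, y, z in degrees, then the shift along the tool's x, y, z in mm, then the finger opening in mm, from 0 to 85.4. In form: [wx, wy, wz, x, y, z, grip, wx, wy, wz, x, y, z, grip, ...]. A call has 1 to 8 rows; each row is the pose to reach, as a shift and turn from the pose commanded when the call began, along the tool's axes at that moment; what a row does not reach only later rows make up. A row lasts 1/8 s, in which the tool goes at most 62.5 mm and 10.7 degrees, less where a joint would pass 70% of its speed; a pose out of reach is approached as far as the arm can. A call with a gripper value outside its range is refused whole. The fingers move at their own pace and stop on an object; "grip_force" is the grip in N (left out, the last holds). Time passes only in rows, so rows that repeat a pose let the fingers close. It gives the time, the measured TCP pose, the force, the opening and the grip force at its end, in the units of the state.
- readout.get_state(): the state, without advancing time (a new reading comes with each control period).
- imaging.camera(name): name is "scene" or "top"; returns a dict with "img" (420x560x3 uint8, blue, green, red), "z_map" (420x560 float32, mm along the optical axis (not along the pixel's ray), 0 where there is no reading), "intrinsics" (3x3 intrinsics, pixels), "D" ([k1, k2, p1, p2, k3] as OpenCV has them; the pictures are not rectified), "R" (3x3) and "t" (3): a world point X has camera coordinates R X + t. Camera axes: x right, y down, z forward; pixel columns grow to the right and rows downward; lengths in mm; the calibration is good to about 2 mm. A picture is of the moment at which its call begins.
- job.job_done(): hands the job in; it is judged then, once.
Trained networks look in a picture, given as the dict that the camera call returned (one of the last four; its "shot" number tells which), for a name from the list of things; names that differ only in an ending like _2 or _b are one class to them, and where a whole thing is asked for, a point or a joint stands for the part that bears it (a point fixed in the world has none). Each returns a list of dicts, best first, with "confidence" (0 to 1); they miss things now and then, are a little off and sometimes report something else, mostly with a low value. They report only what shows in the picture. A call takes as long as a camera call. They do not tell look-alikes from the thing itself.
- imaging.cut_out(picture, thing): "mask" (420x560 bool, what is visible of it).
- imaging.landmark_of(picture, thing): "point" ([x, y, z] in mm, in the coordinates of the camera as it stood for that picture, good to about 4 mm: a listed point, or the origin of a listed thing).
The state is a dict: "time": time; "q": joint angles; "qd": joint speeds; "joint_torque": joint torques, N m; "ee_pos": TCP position; "eef_rot": TCP orientation; "ft_force": force on the tool from outside, world axes, zero at the start; "torque": the same for the moment, N m; "width": finger opening in mm; "grip_force": force on a finger pad.
Only numpy, scipy, OpenCV 4.12 (cv2) and the standard library are available. Lean on these libraries where they do the work, as an engineer would, in place of code of your own. Each camera call takes 0.05 s, during which the arm holds its last target. There are 200 camera calls.

## Working session

There is one attempt and no reset: what is moved stays moved. The work goes in short steps, Python scripts to look and compute and a tool call to move; the robot and the scene stay as the last step left them, time stands still between calls to the robot, and variables do not carry over. Pictures are saved under pics/ and viewed, at most 14 in all, crops included, and the job is handed in when it is done.

Besides the shell and the picture viewer there is one more tool, called after "Emit:" as name(argument=value, ...) on one line, values as JSON. carry_out: Moves the arm, as the interface text tells. Its arguments: {"type":"object","properties":{"commands":{"type":"array","items":{"type":"number"}},"grip_force":{"type":"number"}},"required":["commands"]}

```bash
mkdir -p pics
cat > h.py <<'E'
import numpy as np, cv2
from plant import readout, imaging, job, ctrl
from scipy.spatial.transform import Rotation as Ro
def cloud(p):
    h,w=p["z_map"].shape
    u,v=np.meshgrid(np.arange(w),np.arange(h))
    n=cv2.undistortPoints(np.stack([u,v],-1).reshape(-1,1,2).astype(np.float64),np.array(p["intrinsics"]),np.array(p["D"])).reshape(h,w,2)
    z=p["z_map"]; C=np.stack([n[...,0]*z,n[...,1]*z,z],-1)
    W=(C-np.array(p["t"]))@np.array(p["R"]); W[z==0]=np.nan
    return W
def toW(p,c): return np.array(p["R"]).T@(np.array(c)-np.array(p["t"]))
E
python3 - <<'E'
from h import *
np.set_printoptions(precision=1,suppress=True)
s=readout.get_state(); print(s["ee_pos"],s["eef_rot"],s["time"],Ro.from_rotvec(s["eef_rot"]).as_matrix(), ctrl.tip_reach)
for c in ["top","scene"]:
    p=imaging.camera(c); cv2.imwrite(f"pics/{c}0.png",p["img"]); print(c,p["t"],(-np.array(p["R"]).T@p["t"]))
    for n in ["rack_1","bottle_1","upright_1","mat","tray","mortar","jar"]:
        for d in imaging.landmark_of(p,n): print(n,round(d["confidence"],2),toW(p,d["point"]))
E
```

```text
[233.  606.2 244.3] [-0.6 -3.1  0. ] 0.0 [[-0.9  0.4 -0. ]
 [ 0.4  0.9 -0. ]
 [-0.  -0.  -1. ]] 14.0
top [ -27.6  543.8 1400.8] [ 240.9  -33.6 1483.1]
rack_1 0.82 [ 429.2 -279.8   31.1]
rack_1 0.76 [440.6 -23.   31.7]
rack_1 0.61 [447.9 240.1  33.2]
rack_1 0.18 [438.8 -21.5   0.5]
bottle_1 0.79 [854.5 -14.8  27.2]
bottle_1 0.72 [ 641.7 -161.6   31.2]
bottle_1 0.63 [633.5 -73.5  30.5]
bottle_1 0.6 [623.4 199.6  31. ]
bottle_1 0.55 [ 424.6 -513.9   24.9]
upright_1 0.61 [ 649.7 -253.9   57.6]
upright_1 0.55 [617.9 108.9  57.4]
mat 0.88 [435.3 -23.1   0.5]
mat 0.69 [448.1 243.9  32.7]
tray 0.59 [634.4 -22.1  -2.8]
mortar 0.59 [ 596.9 -398.9   -1. ]
jar 0.8 [570.5 411.   -3. ]
jar 0.3 [436.3 -25.   35. ]
scene [ 413.  -208.8 1324.5] [1055.2  496.1  780.4]
rack_1 0.92 [451.2 246.2  31.3]
rack_1 0.68 [636.8 -74.7  33.6]
rack_1 0.6 [ 427.6 -278.9   32.6]
rack_1 0.59 [445.4 -23.7  31.3]
bottle_1 0.81 [ 641.8 -157.2   35.5]
bottle_1 0.72 [ 241.2 -265.6   22.2]
bottle_1 0.64 [639.  -77.7  30.2]
bottle_1 0.64 [626.9 193.6  27.1]
bottle_1 0.63 [ 422.6 -515.3   24.4]
bottle_1 0.62 [857.9 -15.2  23.8]
upright_1 0.89 [ 641.5 -254.7   54.1]
upright_1 0.74 [619.5 105.5  59.4]
mat 0.85 [439.7 -17.7   1.5]
mat 0.43 [632.1 196.4  28.7]
tray 0.75 [636.1 -25.7   2.2]
mortar 0.62 [ 602.  -399.2    3.4]
jar 0.88 [575.3 410.4  -3. ]
```

View pics/top0.png

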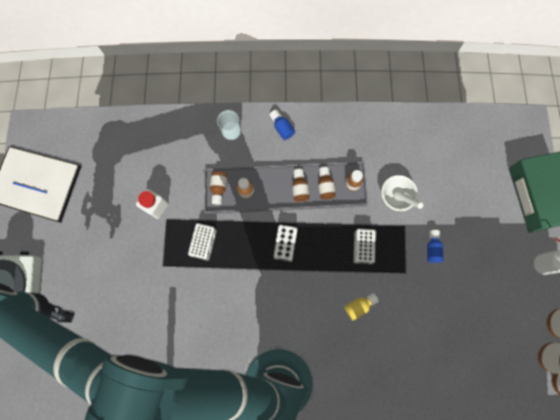

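View pics/scene0.png

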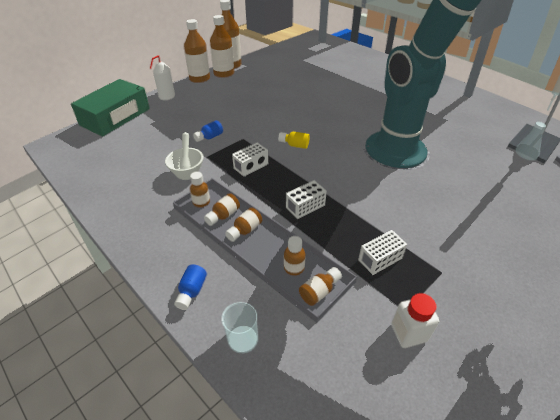

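Top view: racks at px (202,241), (286,242), (365,246). Tipped amber bottles are at (216,187), cap toward the robot, and at (300,185) and (327,183), caps away. The uprights are at (245,187) and (355,180). The look-alikes, blue (282,124), blue (435,247) and yellow (360,307), lie outside the tray and stay. Next I enlarge the racks and bottles.

```bash
cat > rk.py <<'E'
from h import *
def project(p,X):
    return cv2.projectPoints(np.float64(X).reshape(-1,3),cv2.Rodrigues(np.array(p["R"]))[0],np.float64(p["t"]),np.float64(p["intrinsics"]),np.float64(p["D"]))[0].reshape(-1,2)
def rackfit(W,c,zr=(48,75),r=90):
    m=(np.abs(W[...,0]-c[0])<r)&(np.abs(W[...,1]-c[1])<r)&(W[...,2]>zr[0])&(W[...,2]<zr[1])
    P=W[m]; b=cv2.minAreaRect(P[:,:2].astype(np.float32)); return b,np.median(P[:,2]),len(P)
def botfit(W,c):
    m=(np.hypot(W[...,0]-c[0],W[...,1]-c[1])<62)&(W[...,2]>12)&(W[...,2]<75)&(np.abs(W[...,1]-c[1])<36)
    P=W[m]; return P
E
python3 - <<'E'
from rk import *
np.set_printoptions(precision=1,suppress=True)
ps={c:imaging.camera(c) for c in ["top","scene"]}
W=cloud(ps["top"])
rows=[]
C=[(448,243),(440,-22),(429,-280)]
for c in C:
    b,z,n=rackfit(W,c); print("rack",b,z,n)
B=[(623,197),(634,-75),(641,-160)]
for c in B:
    P=botfit(W,c); print("bot",P.min(0),P.max(0),len(P),"z>45 mean",P[P[:,2]>40].mean(0), "line",cv2.fitLine(P[:,:2].astype(np.float32),cv2.DIST_HUBER,0,.01,.01).ravel())
    
def crop(p,c,h):
    u,v=project(p,[[c[0],c[1],30]])[0].astype(int)
    return cv2.resize(p["img"][max(v-h,0):v+h,u-h:u+h],(260,260),interpolation=cv2.INTER_CUBIC)
cv2.imwrite("pics/c1.png",np.vstack([np.hstack([crop(ps[k],c,h) for c in C]) for k,h in [("top",26),("scene",34)]]))
m=(W[...,2]>18)&(W[...,2]<32)&(W[...,0]>540)&(W[...,0]<730)&(W[...,1]>-310)&(W[...,1]<270)
print("tray",cv2.minAreaRect(W[m][:,:2].astype(np.float32)))
mat=np.nan_to_num(W[(ps["top"]["img"].max(-1)<25)&(np.abs(W[...,2]-3)<8)]);print("mat",np.percentile(mat,[2,98],axis=0))
E
```

```text
rack ((446.07025146484375, 244.18309020996094), (58.042930603027344, 98.47241973876953), 76.28317260742188) 58.91870130886703 557
rack ((438.6427917480469, -24.893051147460938), (55.98361587524414, 100.5523681640625), 80.01118469238281) 57.80196125112897 562
rack ((426.2433166503906, -278.7891845703125), (54.94293975830078, 98.41702270507812), 84.8676528930664) 57.98803473174196 534
bot [569.6 169.2  12.2] [677.2 224.3  64.5] 442 z>45 mean [632.2 196.4  50.9] line [  1.   -0.1 623.1 194.6]
bot [ 578.8 -104.5   12.5] [684.6 -42.7  61.8] 424 z>45 mean [623.9 -74.9  50.2] line [  1.    0.1 627.3 -74.4]
bot [ 585.4 -191.1   14.3] [ 691.5 -135.3   62.2] 432 z>45 mean [ 629.5 -160.9   50.3] line [   1.     0.1  632.5 -159.7]
tray ((630.6674194335938, -26.255401611328125), (154.05343627929688, 542.5327758789062), 2.249723196029663)
mat [[ 356.1 -406.8   -3.2]
 [ 505.4   90.4    9.4]]
```

View pics/c1.png

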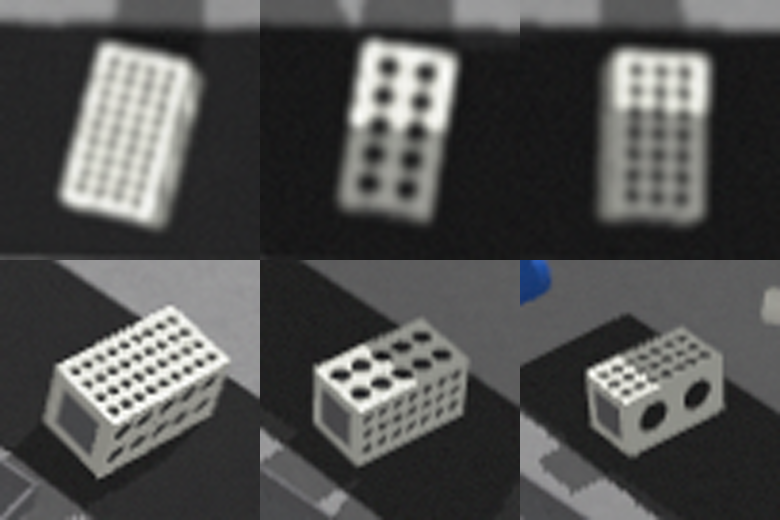

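Racks, as read in the crop:
- **Left rack:** 8 mm side up, 16.5 mm side facing +y, so the two-hole side faces −y. It needs one roll toward +y.
- **Middle rack:** 16.5 mm side up, so it needs two rolls.
- **Right rack:** 11 mm side up, two-hole side facing +y. It needs one roll toward −y.

I'll push them with closed fingers.

```bash
cat > pl.py <<'E'
# plan: list of (xyz world TCP, yaw a deg of tool y from +y toward +x, pitch t deg: tool z tilts toward +x, grip)
from h import *
import os,json
np.set_printoptions(precision=1,suppress=True)
def Rw(a,t):
    base=np.array([[-1,0,0],[0,1,0],[0,0,-1]]).T.astype(float)
    yaw=Ro.from_euler('z',-a,degrees=True).as_matrix()
    tilt=Ro.from_euler('y',-t,degrees=True).as_matrix() # -z toward +x
    return yaw@tilt@base
def rows(tg,start=None):
    s=readout.get_state(); p0=np.array(s["ee_pos"]); R0=Ro.from_rotvec(s["eef_rot"]).as_matrix()
    for xyz,a,t,g in tg:
        w=Ro.from_matrix(R0.T@Rw(a,t)).as_rotvec(degrees=True); d=R0.T@(np.array(xyz)-p0)
        print([round(float(v)) for v in w]+[round(float(v)) for v in d]+[g], "n>=%.1f"%max(np.linalg.norm(d)/62.5,np.linalg.norm(w)/10.7))
E
python3 - <<'E'
from pl import *
s=readout.get_state();print(s["ee_pos"],s["eef_rot"],s["width"])
def push(c,n,s,z): return (c[0]+n[0]*s,c[1]+n[1]*s,z)
c=(446,244);n=(.24,.97)
rows([(push(c,n,-65,120),14,0,0),(push(c,n,-65,64),14,0,0)])
E
```

```text
[233.2 606.8 245.3] [0.6 3.1 0. ] 85.57120488126105
[0, 0, -7, -337, -327, 125, 0] n>=7.8
[0, 0, -7, -337, -327, 181, 0] n>=8.0
```

Emit:
carry_out(commands=[0,0,-7,-48,-47,18,0,0,0,-7,-96,-94,36,0,0,0,-7,-144,-140,54,0,0,0,-7,-192,-187,72,0,0,0,-7,-240,-234,90,0,0,0,-7,-288,-280,108,0,0,0,-7,-337,-327,125,0,0,0,-7,-337,-327,125,0], grip_force=40)

```text
time: 1.9
ee_pos: [431.3, 178.2, 120.1]
eef_rot: [0.386, 3.117, -0.0]
ft_force: [0.4, 1.3, -0.6]
width: 0.1
grip_force: 0.0
```

Run:
```python
from pl import *
s=readout.get_state();print(s["ee_pos"],s["eef_rot"],s["width"],s["q"],s["time"])
c=(446,244);n=(.24,.97)
rows([((c[0]+n[0]*q,c[1]+n[1]*q,z),14,0,0) for q,z in [(-65,66),(-45,66),(-30,68),(-15,68),(-5,70),(-20,90)]])
```

```text
[431.3 178.2 120.1] [ 0.4  3.1 -0. ] 0.10955864507753817 [-0.5  0.3  0.1  2.1 -0.1  0.6  0.9] 1.9
[0, 0, 0, 2, 2, 54, 0] n>=0.9
[0, 0, 0, 2, 22, 54, 0] n>=0.9
[0, 0, 0, 2, 37, 52, 0] n>=1.0
[0, 0, 0, 2, 52, 52, 0] n>=1.2
[0, 0, 0, 2, 62, 50, 0] n>=1.3
[0, 0, 0, 2, 47, 30, 0] n>=0.9
```

Emit:
carry_out(commands=[0,0,0,2,2,58,0,0,0,0,2,16,58,0,0,0,0,2,28,58,0,0,0,0,2,40,57,0,0,0,0,2,50,55,0,0,0,0,2,58,52,0,0,0,0,2,64,49,0,0,0,0,2,64,49,0])

```text
time: 2.9
ee_pos: [445.3, 245.4, 76.2]
eef_rot: [0.38, 3.115, 0.005]
ft_force: [-7.2, -7.1, 24.9]
width: -0.3
grip_force: 11.4
```

Run:
```python
from rk import *
p=imaging.camera("scene"); u,v=project(p,[[446,244,30]])[0].astype(int)
cv2.imwrite("pics/r1.png",cv2.resize(p["img"][v-70:v+70,u-90:u+90],None,fx=3,fy=3))
```

```text
(no output)
```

View pics/r1.png

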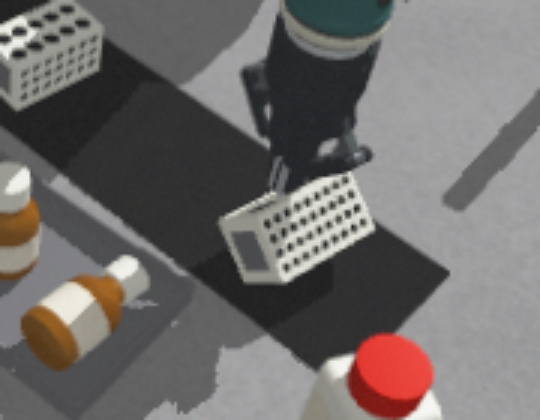

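The rack is tilted past 45° and the finger at px (285,180) is pressing on its upper face. I raise the finger so the rack can settle.

Emit:
carry_out(commands=[0,0,0,0,3,-10,0,0,0,0,0,3,-20,0,0,0,0,0,3,-40,0,0,0,0,0,0,-70,0])

```text
time: 3.45
ee_pos: [443.7, 244.1, 142.4]
eef_rot: [-0.381, -3.118, -0.0]
ft_force: [1.5, -0.4, 0.4]
width: 0.0
grip_force: 0.0
```

Run:
```python
from rk import *
from pl import rows
W=cloud(imaging.camera("top"))
for c in [(455,290),(440,-22),(429,-280)]: print(rackfit(W,c))
s=readout.get_state();print(s["ee_pos"],s["ft_force"])
# middle rack push toward +y
c=(438.6,-25);n=(.17,.985)
rows([((c[0]+n[0]*q,c[1]+n[1]*q,z),10,0,0) for q,z in [(-65,140),(-65,62)]])
```

```text
(((445.8270263671875, 241.2593231201172), (46.72603225708008, 97.73106384277344), 77.11520385742188), np.float64(58.791238555107086), 212)
(((438.6648254394531, -24.940765380859375), (56.02613067626953, 100.24686431884766), 80.04370880126953), np.float64(58.00331395782999), 566)
(((426.37725830078125, -277.99945068359375), (54.83817672729492, 98.01446533203125), 85.06221771240234), np.float64(57.85473897820214), 530)
[445.8 244.8 146.3] [1.  0.1 1.9]
[0, 0, -4, -63, -328, 5, 0] n>=5.4
[0, 0, -4, -63, -329, 83, 0] n>=5.5
```

The rack fell back because the push was too short. I repeat it with a longer, rising path.

Emit:
carry_out(commands=[0,0,0,0,-60,0,0,0,0,0,0,-62,55,0,0,0,0,0,-62,86,0,0,0,0,0,-40,86,0,0,0,0,0,-26,84,0,0,0,0,0,-15,82,0,0,0,0,0,-5,78,0,0,0,0,0,4,74,0])

```text
time: 4.5
ee_pos: [444.4, 242.2, 73.4]
eef_rot: [-0.388, -3.114, 0.012]
ft_force: [-17.9, -18.6, 58.5]
width: -0.0
grip_force: 26.9
```

Run:
```python
from pl import *
s=readout.get_state();print(s["ee_pos"],s["ft_force"])
```

```text
[444.4 242.2  73.4] [-17.9 -18.6  58.5]
```

The tip was dragging on the rack. It has to rise along the rack's arc as it pushes.

Emit:
carry_out(commands=[0,0,0,0,1,-6,0,0,0,0,0,6,-11,0,0,0,0,0,14,-14,0,0,0,0,0,24,-16,0,0,0,0,0,34,-16,0,0,0,0,0,44,-16,0,0,0,0,0,44,-30,0])

```text
time: 5.38
ee_pos: [454.9, 290.3, 96.6]
eef_rot: [-0.381, -3.116, 0.003]
ft_force: [-0.7, -0.8, 0.3]
width: -0.2
grip_force: 0.0
```

Run:
```python
from rk import *
p=imaging.camera("scene"); u,v=project(p,[[446,244,30]])[0].astype(int)
cv2.imwrite("pics/r2.png",cv2.resize(p["img"][v-70:v+70,u-90:u+90],None,fx=3,fy=3))
```

```text
(no output)
```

View pics/r2.png

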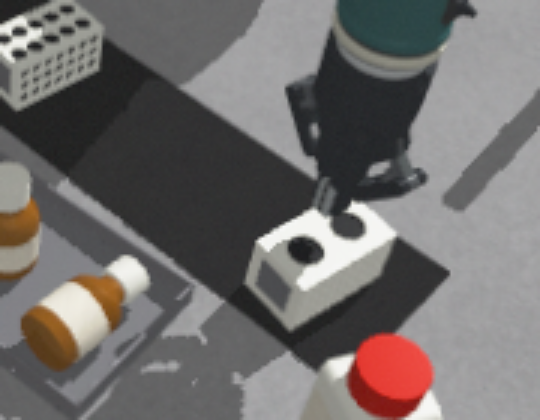

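Left rack done, two holes up at px (305,248) and (348,225). Next is the middle rack.

Run:
```python
from pl import *
c=(438.6,-25);n=(.17,.985)
rows([((c[0]+n[0]*q,c[1]+n[1]*q,z),10,0,0) for q,z in [(-60,110),(-60,61),(-32,61),(-20,73),(-4,82),(14,87),(33,87),(45,88),(45,105)]])
```

```text
[0, 0, -4, -64, -370, -11, 0] n>=6.0
[0, 0, -4, -64, -370, 38, 0] n>=6.0
[0, 0, -4, -62, -342, 38, 0] n>=5.6
[0, 0, -4, -61, -330, 26, 0] n>=5.4
[0, 0, -4, -59, -314, 17, 0] n>=5.1
[0, 0, -4, -58, -296, 12, 0] n>=4.8
[0, 0, -4, -57, -277, 12, 0] n>=4.5
[0, 0, -4, -56, -265, 11, 0] n>=4.3
[0, 0, -4, -56, -265, -6, 0] n>=4.3
```

Emit:
carry_out(commands=[0,0,0,-8,-50,-20,0,0,0,-2,-18,-108,-20,0,0,0,-3,-30,-168,-20,0,0,0,-4,-40,-228,-20,0,0,0,-4,-50,-286,-20,0,0,0,-4,-60,-344,-15,0,0,0,-4,-64,-370,0,0,0,0,-4,-64,-370,38,0])

```text
time: 6.42
ee_pos: [429.6, -88.0, 60.7]
eef_rot: [0.283, 3.123, -0.001]
ft_force: [1.2, 0.9, -1.2]
width: 0.1
grip_force: 0.0
```

Run:
```python
from pl import *
s=readout.get_state();print(s["ee_pos"],s["ft_force"])
c=(438.6,-25);n=(.17,.985)
rows([((c[0]+n[0]*q,c[1]+n[1]*q,z),10,0,0) for q,z in [(-60,61),(-32,61),(-20,73),(-4,82),(14,87),(33,87),(45,88),(45,105)]])
```

```text
[429.6 -88.   60.7] [ 1.2  0.9 -1.2]
[0, 0, 0, 2, 4, 0, 0] n>=0.1
[0, 0, 0, 2, 32, 0, 0] n>=0.5
[0, 0, 0, 2, 44, -12, 0] n>=0.7
[0, 0, 0, 2, 60, -21, 0] n>=1.0
[0, 0, 0, 2, 78, -26, 0] n>=1.3
[0, 0, 0, 3, 97, -26, 0] n>=1.6
[0, 0, 0, 3, 109, -27, 0] n>=1.8
[0, 0, 0, 3, 109, -44, 0] n>=1.9
```

Emit:
carry_out(commands=[0,0,0,2,20,0,0,0,0,0,2,32,0,0,0,0,0,2,44,-11,0,0,0,0,2,60,-20,0,0,0,0,2,76,-25,0,0,0,0,3,92,-26,0,0,0,0,3,109,-27,0,0,0,0,3,109,-80,0])

```text
time: 7.42
ee_pos: [442.0, 24.7, 137.8]
eef_rot: [-0.269, -3.123, 0.002]
ft_force: [0.1, 0.4, 0.7]
width: -0.3
grip_force: 0.0
```

Run:
```python
from rk import *
p=imaging.camera("scene"); u,v=project(p,[[440,20,30]])[0].astype(int)
cv2.imwrite("pics/r3.png",cv2.resize(p["img"][v-70:v+70,u-90:u+90],None,fx=3,fy=3))
W=cloud(imaging.camera("top"))
for c in [(460,300),(446,30),(429,-280)]: print(rackfit(W,c))
s=readout.get_state();print(s["ee_pos"])
```

```text
(((474.4363708496094, 336.8272705078125), (151.73199462890625, 103.89086151123047), 68.26471710205078), np.float64(59.45045231691379), 552)
(((0.0, 0.0), (0.0, 0.0), 0.0), np.float64(nan), 0)
(((426.67218017578125, -279.0469055175781), (55.004058837890625, 98.7225341796875), 86.11920166015625), np.float64(57.42607716630992), 528)
[447.40598596  24.19388395 143.75470495]
  return _methods._mean(a, axis=axis, dtype=dtype,
  ret = ret.dtype.type(ret / rcount)
```

View pics/r3.png

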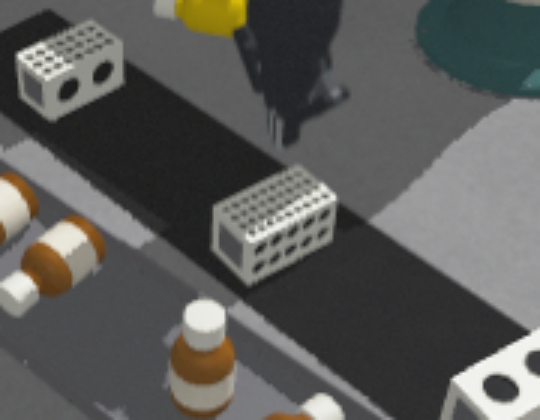

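It rolled once: the 16.5 mm side now faces +y, px (290,243). The same roll again brings the two-hole side up.

Emit:
carry_out(commands=[0,0,0,0,-56,0,0,0,0,0,0,-56,60,0,0,0,0,0,-56,83,0,0,0,0,0,-40,83,0,0,0,0,0,-26,83,0,0,0,0,0,-14,72,0,0,0,0,0,2,63,0,0,0,0,0,18,58,0])

```text
time: 8.52
ee_pos: [448.6, 43.3, 83.4]
eef_rot: [0.271, 3.126, 0.003]
ft_force: [0.9, -0.3, -0.1]
width: 0.1
grip_force: 0.0
```

Emit:
carry_out(commands=[0,0,0,0,16,-1,0,0,0,0,0,33,-2,0,0,0,0,0,33,-50,0,0,0,0,-10,-20,-50,0,0,0,0,-20,-80,-50,0,0,0,0,-20,-140,-50,0,0,0,0,-20,-190,-50,0])

```text
time: 9.4
ee_pos: [433.8, -151.2, 131.5]
eef_rot: [0.275, 3.129, -0.0]
ft_force: [1.2, -0.3, -0.2]
width: -0.2
grip_force: 0.0
```

Run:
```python
from rk import *
from pl import rows
p=imaging.camera("scene"); u,v=project(p,[[440,20,30]])[0].astype(int)
cv2.imwrite("pics/r4.png",cv2.resize(p["img"][v-70:v+70,u-90:u+90],None,fx=3,fy=3))
W=cloud(imaging.camera("top"))
for c in [(460,300),(458,86),(429,-280)]: print(rackfit(W,c,r=80))
s=readout.get_state();print(s["ee_pos"])
c=(426.5,-278.6);n=(-.08,-1)
rows([((c[0]+n[0]*q,c[1]+n[1]*q,z),5,0,0) for q,z in [(-62,110),(-62,61)]])
```

```text
(((460.4858703613281, 300.3310241699219), (60.29996871948242, 98.72773742675781), 77.46105194091797), np.float64(59.02773299223878), 539)
(((457.787353515625, 84.99221801757812), (56.522804260253906, 100.9039535522461), 80.1588363647461), np.float64(58.43881819349212), 563)
(((426.12420654296875, -278.4914855957031), (54.85615158081055, 98.48633575439453), 84.15742492675781), np.float64(58.02678042483654), 496)
[ 432.9 -154.6  131.6]
[0, 0, -6, -10, -61, 22, 0] n>=1.1
[0, 0, -6, -10, -61, 71, 0] n>=1.5
```

View pics/r4.png

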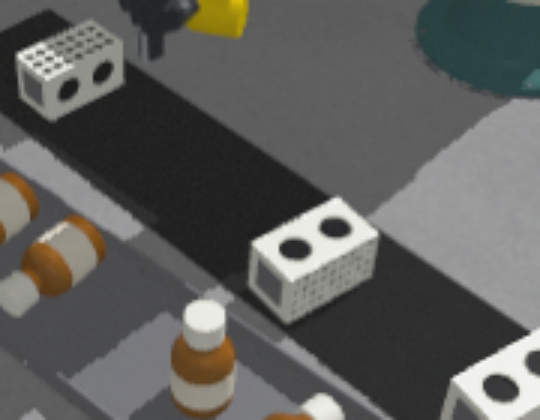

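Emit:
carry_out(commands=[0,0,-6,-10,-55,20,0,0,0,-6,-10,-61,71,0,0,0,-6,-11,-75,71,0,0,0,-6,-13,-91,71,0,0,0,-6,-14,-103,60,0,0,0,-6,-15,-119,51,0,0,0,-6,-17,-135,46,0,0,0,-6,-18,-151,45,0])

```text
time: 10.5
ee_pos: [425.8, -303.1, 87.4]
eef_rot: [0.11, 3.138, -0.002]
ft_force: [-0.1, -0.1, 0.0]
width: -0.1
grip_force: 0.0
```

Emit:
carry_out(commands=[0,0,0,0,-16,-2,0,0,0,0,0,-16,-50,0,0,0,0,0,-10,-110,0,0,0,0,0,50,-130,85,0,0,0,0,110,-130,85])

```text
time: 11.12
ee_pos: [434.0, -191.8, 218.1]
eef_rot: [0.114, 3.136, -0.002]
ft_force: [1.3, 0.5, -1.0]
width: 35.6
grip_force: 0.0
```

Run:
```python
from rk import *
from pl import rows
p=imaging.camera("top"); W=cloud(p); u,v=project(p,[[630,-30,30]])[0].astype(int)
a=cv2.resize(p["img"][v-30:v+100,u-100:u+110],None,fx=3,fy=3)
cv2.imwrite("pics/r5.png",a)
for c in [(460,300),(458,86),(424,-334)]: print(rackfit(W,c,r=80))
s=readout.get_state();print(s["ee_pos"],s["q"],s["time"])
for c in [(623,197),(634,-75),(641,-160)]:
    P=botfit(W,c); Q=P[P[:,2]>30]
    ln=cv2.fitLine(Q[:,:2].astype(np.float32),cv2.DIST_HUBER,0,.01,.01).ravel(); d=ln[:2]; t=(Q[:,:2]-ln[2:])@d
    print("axis",d,ln[2:]+d*t.min(),ln[2:]+d*t.max(), "z", Q[:,2].max())
```

```text
(((459.8210144042969, 299.4638671875), (57.07523727416992, 98.75765991210938), 77.48979949951172), np.float64(59.147223137751425), 538)
(((457.8603820800781, 85.41716003417969), (57.36558151245117, 101.03266906738281), 79.73336791992188), np.float64(58.3921461038523), 562)
(((423.2811584472656, -333.6676330566406), (58.00641632080078, 100.50379943847656), 86.0822525024414), np.float64(58.06968473702712), 540)
[ 433.9 -182.5  216.6] [ 0.1  0.2  0.3  2.1 -0.1  0.9  1.9] 11.175
axis [ 1.  -0.1] [573.  200.8] [676.2 190.1] z 62.02062144819093
axis [1.  0.1] [580.5 -78. ] [685. -69.] z 62.71026415712556
axis [1.  0.1] [ 587.8 -165.4] [ 690.9 -153.4] z 62.6197647442873
```

View pics/r5.png

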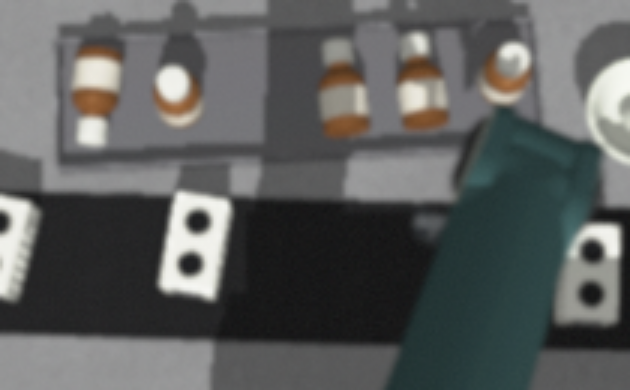

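All three racks show two holes on top (px (195,240), (595,270), plus the left one). For the bottles I first test how far the tool can tilt above bottle B at (633,−74).

Run:
```python
from pl import *
rows([((615,-76,190),-5,0,85),((615,-76,190),-5,-40,85)])
```

```text
[0, 0, -9, -174, 117, 27, 85] n>=3.4
[3, 40, -8, -174, 117, 27, 85] n>=3.8
```

Emit:
carry_out(commands=[0,0,-3,-58,39,9,60,0,0,-6,-116,78,18,60,0,0,-9,-174,117,27,60,1,10,-9,-174,117,27,60,2,20,-9,-174,117,27,60,2,30,-8,-174,117,27,60,3,40,-8,-174,117,27,60,4,50,-8,-174,117,27,60])

```text
time: 12.18
ee_pos: [619.1, -87.4, 204.3]
eef_rot: [0.085, -2.42, 0.057]
ft_force: [-0.4, -1.8, -2.3]
width: 60.0
grip_force: 0.0
```

```bash
cat > st.py <<'E'
from pl import *
s=readout.get_state(); R=Ro.from_rotvec(s["eef_rot"]).as_matrix()
print(np.round(s["ee_pos"]),"q",np.round(s["q"],2),"z",np.round(R[:,2],2),"y",np.round(R[:,1],2),"tilt",np.degrees(np.arctan2(R[0,2],-R[2,2])),"w",s["width"],s["grip_force"],s["ft_force"],s["time"])
E
python3 st.py; python3 -c "
from pl import *
rows([((615,-76,190),-5,20,60),((615,-76,190),-5,45,60),((615,-76,190),-5,60,60)])"
```

```text
[619. -87. 204.] q [-0.2  0.9  0.5  1.2 -0.2  1.8  1.9] z [-0.7 -0.1 -0.8] y [-0.1  1.  -0. ] tilt -41.160185162390896 w 59.99326276544995 0.0 [-0.4 -1.8 -2.3] 12.175
[-1, -61, -1, -7, 12, 13, 60] n>=5.7
[-1, -86, -1, -7, 12, 13, 60] n>=8.1
[-1, -101, 0, -7, 12, 13, 60] n>=9.5
```

Emit:
carry_out(commands=[0,-10,0,0,2,2,60,0,-20,0,-2,4,4,60,0,-30,0,-3,6,6,60,0,-40,0,-5,8,8,60,0,-50,0,-7,12,10,60,0,-60,0,-7,12,13,60,-1,-70,0,-7,12,13,60,-1,-80,0,-7,12,13,60])

```text
time: 13.18
ee_pos: [619.4, -66.7, 202.8]
eef_rot: [-0.085, 2.56, 0.033]
ft_force: [0.7, 0.5, 0.3]
width: 60.1
grip_force: 0.0
```

```bash
python3 st.py; python3 -c "
from pl import *
rows([((615,-76,190),-5,45,60),((615,-76,190),-5,60,60),((615,-76,190),-5,75,60)])"
```

```text
[619. -67. 203.] q [-0.1  0.3  0.3  2.1 -0.9  0.2  2.5] z [ 0.6  0.  -0.8] y [-0.1  1.   0. ] tilt 33.19002301998613 w 60.082821131280696 0.0 [0.7 0.5 0.3] 13.175
[0, -12, -1, 11, -9, 8, 60] n>=1.1
[-1, -27, -1, 11, -9, 8, 60] n>=2.5
[-1, -42, -1, 11, -9, 8, 60] n>=3.9
```

Emit:
carry_out(commands=[0,-10,0,4,-3,3,60,-1,-20,-1,8,-6,6,60,-1,-30,-1,11,-9,8,60,-1,-42,-1,11,-9,8,60,-1,-42,-1,11,-9,8,60,-1,-42,-1,11,-9,8,60])

```text
time: 13.92
ee_pos: [633.7, -56.7, 351.9]
eef_rot: [-0.023, 2.251, 0.09]
ft_force: [-0.2, 0.2, -0.5]
width: 59.7
grip_force: 0.0
```

```bash
python3 st.py
```

```text
[634. -57. 352.] q [ 0.3  0.1 -0.2  2.1 -1.3  0.1  2.9] z [ 0.8  0.1 -0.6] y [-0.1  1.   0.1] tilt 51.014760092650775 w 59.73542088106765 0.0 [-0.2  0.2 -0.5] 13.925
```

Measured tilt range is about −45° back to +33° forward. I'll grip bottles B and C by the cap with the tool leaning back, swing forward while lifting, and set the base down flat.

Run:
```python
from pl import *
rows([((640,-60,270),-5,0,60),((720,-68,160),-5,-30,60),((738,-70,112),-5,-40,60)])
```

```text
[2, 51, -4, 60, -8, 56, 60] n>=4.8
[3, 81, -3, 95, -26, 186, 60] n>=7.6
[3, 91, -3, 120, -32, 230, 60] n>=8.5
```

Emit:
carry_out(commands=[0,10,-1,12,-2,11,60,1,20,-2,24,-3,22,60,1,30,-3,36,-5,33,60,2,40,-3,48,-7,45,60,2,51,-4,60,-8,56,60,2,61,-4,72,-14,100,60,3,71,-3,84,-20,144,60,3,81,-3,95,-26,186,60])

```text
time: 14.92
ee_pos: [720.4, -67.2, 158.9]
eef_rot: [0.124, -2.844, 0.013]
ft_force: [1.4, -1.1, 0.7]
width: 60.2
grip_force: 0.0
```

```bash
python3 st.py
python3 - <<'E'
from pl import *
rows([((738,-70,112),-5,-40,60),((674,-70,32),-5,-40,60)])
E
```

```text
[720. -67. 159.] q [-0.1  0.8  0.1  1.2 -0.1  1.4  1.8] z [-0.3 -0.  -1. ] y [-0.1  1.   0. ] tilt -16.842064936976424 w 60.17909470455999 0.0 [ 1.4 -1.1  0.7] 14.925
[0, 23, 0, -30, -4, 40, 60] n>=2.2
[0, 23, 0, 8, 1, 135, 60] n>=2.2
```

Emit:
carry_out(commands=[0,0,0,0,0,0,60,0,0,0,0,0,0,60])

```text
time: 15.18
ee_pos: [718.5, -67.5, 157.3]
eef_rot: [0.122, -2.846, 0.012]
ft_force: [-0.1, -0.5, 1.0]
width: 60.1
grip_force: 0.0
```

```bash
python3 st.py
python3 - <<'E'
from pl import *
rows([((738,-70,112),-5,-40,60),((674,-70,32),-5,-40,60)])
E
```

```text
[719. -67. 157.] q [-0.1  0.8  0.1  1.2 -0.1  1.4  1.8] z [-0.3 -0.  -1. ] y [-0.1  1.   0. ] tilt -16.751040374468406 w 60.06741109329242 0.0 [-0.1 -0.5  1. ] 15.175
[0, 23, 0, -31, -4, 38, 60] n>=2.2
[0, 23, 0, 6, 1, 133, 60] n>=2.2
```

Emit:
carry_out(commands=[0,8,0,-10,-1,13,60,0,16,0,-20,-3,26,60,0,23,0,-31,-4,38,60,0,23,0,-31,-4,38,60,0,23,0,-18,-2,70,60,0,23,0,-10,-1,92,60])

```text
time: 15.92
ee_pos: [702.7, -69.0, 71.8]
eef_rot: [0.106, -2.453, 0.031]
ft_force: [-0.7, 0.5, -1.4]
width: 60.5
grip_force: 0.0
```

```bash
python3 st.py
python3 - <<'E'
from pl import *
rows([((674,-70,32),-5,-40,60)])
p=imaging.camera("scene"); cv2.imwrite("pics/b1.png",cv2.resize(p["img"][150:330,140:320],None,fx=3,fy=3))
E
```

```text
[703. -69.  72.] q [-0.1  1.1  0.3  0.9 -0.1  1.8  1.8] z [-0.6 -0.1 -0.8] y [-0.1  1.   0. ] tilt -39.25733103828484 w 60.451045043767635 0.0 [-0.7  0.5 -1.4] 15.925
[0, 1, 0, -3, 1, 49, 60] n>=0.8
```

View pics/b1.png

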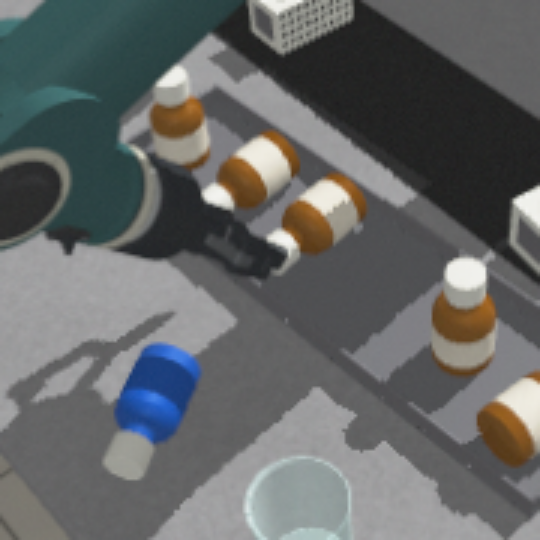

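The jaws straddle bottle B's cap at px (285,250); the blue look-alike at (155,400) is well clear. Going in and closing.

Emit:
carry_out(commands=[0,1,0,-1,0,20,60,0,1,0,-2,1,40,60,0,1,0,-3,1,48,60,0,1,0,-3,1,48,25,0,1,0,-3,1,48,25,0,1,0,-3,1,48,25,0,1,0,-3,1,48,25,0,1,0,-3,1,48,25], grip_force=50)

```text
time: 16.98
ee_pos: [675.1, -69.9, 30.5]
eef_rot: [0.107, -2.432, 0.034]
ft_force: [3.0, -0.4, 5.3]
width: 31.3
grip_force: 50.0
```

```bash
python3 st.py
python3 - <<'E'
from pl import *
# final: bottle stands at (633,-74) z cap ~ 95+4
rows([((674,-70,70),-5,-40,20),((660,-70,120),-5,-20,20),((640,-70,150),-5,0,20),((635,-72,160),-5,20,20),((633,-73,160),-5,35,20),((633,-73,160),-5,45,20)])
E
```

```text
[675. -70.  31.] q [-0.1  1.2  0.3  1.  -0.1  1.7  1.8] z [-0.7 -0.1 -0.8] y [-0.1  1.   0. ] tilt -40.41956045476756 w 31.259497114838478 50.02149045467377 [ 3.  -0.4  5.3] 16.975
[0, -1, 0, 26, 0, -29, 20] n>=0.6
[0, -21, 0, 70, 2, -58, 20] n>=1.9
[0, -41, 0, 104, 3, -68, 20] n>=3.8
[0, -61, 0, 115, 2, -72, 20] n>=5.7
[0, -76, 0, 116, 1, -71, 20] n>=7.1
[0, -86, 0, 116, 1, -71, 20] n>=8.0
```

Emit:
carry_out(commands=[0,-1,0,26,0,-29,20,0,-11,0,48,1,-45,20,0,-21,0,70,2,-58,20,0,-31,0,87,2,-63,20,0,-41,0,104,3,-68,20,0,-51,0,110,2,-71,20,0,-61,0,115,2,-72,20,0,-68,0,116,1,-71,20])

```text
time: 17.98
ee_pos: [630.8, -72.7, 159.2]
eef_rot: [-0.113, 2.659, 0.032]
ft_force: [0.5, 0.9, -2.1]
width: 31.5
grip_force: 50.1
```

```bash
python3 st.py
python3 - <<'E'
from rk import *
p=imaging.camera("scene"); cv2.imwrite("pics/b2.png",cv2.resize(p["img"][120:300,140:320],None,fx=3,fy=3))
E
```

```text
[631. -73. 159.] q [ 0.1  0.4  0.   2.1 -0.4  0.2  2.1] z [ 0.5  0.  -0.9] y [-0.1  1.   0. ] tilt 27.44020494471909 w 31.491102083644023 50.06169140338898 [ 0.5  0.9 -2.1] 17.975
```

View pics/b2.png

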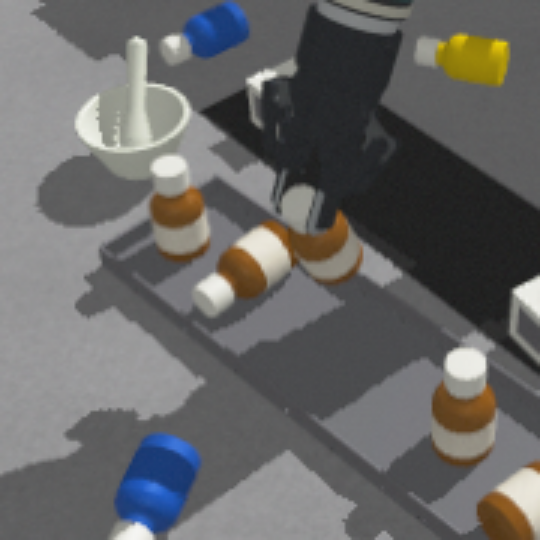

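Bottle B is gripped and leans about 22°, cap toward +x, at px (320,230). I move out, lower it until the base edge touches, then draw the cap back so it pivots upright.

Run:
```python
from pl import *
rows([((672,-71,130),-5,33,20),((672,-71,103),-5,33,20)])
```

```text
[0, -6, 0, -27, -1, 45, 20] n>=0.8
[0, -6, 0, -15, -1, 69, 20] n>=1.1
```

Emit:
carry_out(commands=[0,-6,0,-27,-1,25,20,0,-6,0,-27,-1,45,20,0,-6,0,-19,-1,60,20,0,-6,0,-15,-1,69,20,0,-6,0,-15,-1,69,20])

```text
time: 18.65
ee_pos: [685.1, -54.3, 113.3]
eef_rot: [-0.077, 2.584, 0.024]
ft_force: [-0.0, -0.3, -1.6]
width: 31.3
grip_force: 50.2
```

```bash
python3 st.py
python3 - <<'E'
from pl import *
s=readout.get_state();x,y,z=s["ee_pos"];t=30
rows([((x,y,z-5),-5,t,20),((x-20,y,z-5),-5,t,20),((x-38,y,z-6),-5,t,20)])
E
```

```text
[685. -54. 113.] q [-0.1  0.5  0.2  2.  -1.3  0.1  2.9] z [ 0.5  0.  -0.8] y [-0.1  1.   0. ] tilt 31.849127839559728 w 31.282531764834726 50.24371325969696 [-0.  -0.3 -1.6] 18.65
[-1, 2, -1, 3, 0, 4, 20] n>=0.2
[-1, 2, -1, 20, 1, -6, 20] n>=0.3
[-1, 2, -1, 35, 2, -15, 20] n>=0.6
```

Run:
```python
from pl import *
rows([((675,-71,115),-5,25,20),((675,-71,102),-5,25,20)])
```

```text
[-1, 7, -1, 8, -16, -7, 20] n>=0.7
[-1, 7, -1, 15, -16, 4, 20] n>=0.7
```

Emit:
carry_out(commands=[-1,7,-1,8,-16,-7,20,-1,7,-1,8,-16,-7,20,-1,7,-1,15,-16,4,20,-1,7,-1,15,-16,4,20], grip_force=30)

```text
time: 19.15
ee_pos: [674.9, -72.1, 103.0]
eef_rot: [-0.107, 2.704, 0.036]
ft_force: [0.6, 0.2, -1.3]
width: 31.3
grip_force: 50.3
```

```bash
python3 st.py
python3 - <<'E'
from pl import *
s=readout.get_state();x,y,z=s["ee_pos"];t=25
rows([((x,y,98),-5,t,20),((x-12,y,97),-5,t,20),((x-38,y,97),-5,t,20)])
E
```

```text
[675. -72. 103.] q [-0.3  0.6  0.5  2.  -1.1  0.4  2.7] z [ 0.4  0.  -0.9] y [-0.1  1.   0. ] tilt 24.84836612555204 w 31.252533282514406 50.31983435153961 [ 0.6  0.2 -1.3] 19.15
[0, 0, -1, 2, 0, 4, 20] n>=0.1
[0, 0, -1, 13, 1, 0, 20] n>=0.2
[0, 0, -1, 37, 3, -11, 20] n>=0.6
```

Emit:
carry_out(commands=[0,0,0,1,0,3,20,0,0,0,2,0,6,20,0,0,0,2,0,6,20], grip_force=30)

```text
time: 19.52
ee_pos: [677.0, -72.5, 98.1]
eef_rot: [-0.107, 2.701, 0.035]
ft_force: [0.2, -0.3, 3.3]
width: 31.7
grip_force: 50.8
```

```bash
python3 st.py
```

```text
[677. -73.  98.] q [-0.3  0.6  0.5  2.  -1.1  0.4  2.7] z [ 0.4  0.  -0.9] y [-0.1  1.   0. ] tilt 25.05448265866962 w 31.680051214791316 50.811195373535156 [ 0.2 -0.3  3.3] 19.525
```

Emit:
carry_out(commands=[0,0,0,5,0,-1,20,0,0,0,10,0,-3,20,0,0,0,14,0,-5,20,0,0,0,19,0,-7,20,0,0,0,23,0,-9,20,0,0,0,28,0,-10,20,0,0,0,33,0,-12,20,0,0,0,36,0,-13,20])

```text
time: 20.52
ee_pos: [642.5, -75.5, 98.0]
eef_rot: [-0.107, 2.693, 0.034]
ft_force: [4.6, 2.1, 13.1]
width: 31.3
grip_force: 51.2
```

```bash
python3 st.py
python3 - <<'E'
from rk import *
p=imaging.camera("scene"); cv2.imwrite("pics/b3.png",cv2.resize(p["img"][120:300,140:320],None,fx=3,fy=3))
E
```

```text
[642. -76.  98.] q [-0.2  0.5  0.4  2.  -1.1  0.3  2.8] z [ 0.4  0.  -0.9] y [-0.1  1.   0. ] tilt 25.49393037981016 w 31.307169734799405 51.15289092063904 [ 4.6  2.1 13.1] 20.525
```

View pics/b3.png

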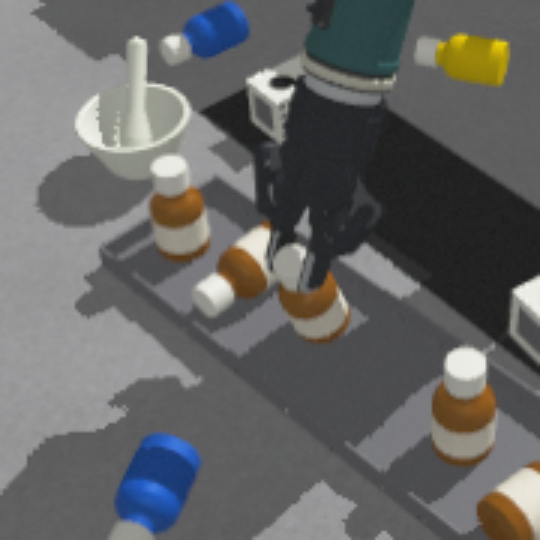

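The bottle slid instead of pivoting because the grip stayed at 50 N. I lighten the grip to let it rock onto its base; it leans under its 30° tipping angle.

Emit:
carry_out(commands=[0,0,0,0,0,0,32,0,0,0,0,0,0,30], grip_force=20)

```text
time: 20.82
ee_pos: [642.0, -75.7, 97.7]
eef_rot: [-0.107, 2.694, 0.034]
ft_force: [2.3, 1.8, 13.3]
width: 32.3
grip_force: 27.2
```

```bash
python3 st.py
```

```text
[642. -76.  98.] q [-0.2  0.5  0.4  2.1 -1.1  0.3  2.8] z [ 0.4  0.  -0.9] y [-0.1  1.   0. ] tilt 25.436357842853187 w 32.282565283639705 27.18251645565033 [ 2.3  1.8 13.3] 20.825
```

Emit:
carry_out(commands=[0,0,0,-3,0,-7,30,0,0,0,-36,0,8,30,0,0,0,-36,0,8,30,0,0,0,-32,0,16,30,0,0,0,-23,0,12,30,0,0,0,-14,0,8,30,0,0,0,-5,0,4,30,0,0,0,4,0,0,30])

```text
time: 21.82
ee_pos: [633.6, -75.9, 91.8]
eef_rot: [-0.108, 2.703, 0.034]
ft_force: [2.0, -0.1, 0.8]
width: 32.2
grip_force: 27.6
```

```bash
python3 st.py
cat > bt.py <<'E'
# bottle tilt from scene cloud: amber/white pixels near xy
import sys
from rk import *
c=(float(sys.argv[1]),float(sys.argv[2])); r=float(sys.argv[3]) if len(sys.argv)>3 else 60
for cam in ["scene","top"]:
    p=imaging.camera(cam);W=cloud(p);b,g,rr=[p["img"][...,i].astype(int) for i in range(3)]
    near=(np.abs(W[...,0]-c[0])<r)&(np.abs(W[...,1]-c[1])<45)
    am=near&(rr-b>40)&(W[...,2]>5); wh=near&(b>110)&(W[...,2]>65)&(W[...,2]<130)
    A=W[am];H=W[wh]
    for nm,P in (("amber",A),("white",H)):
        if len(P)>4: print(cam,nm,len(P),np.round(np.median(P,0)),"x",np.round(np.percentile(P[:,0],[5,95])),"y",np.round(np.percentile(P[:,1],[5,95])),"z",np.round(np.percentile(P[:,2],[2,98])))
E
python3 bt.py 633 -74
```

```text
[634. -76.  92.] q [-0.2  0.5  0.4  2.1 -1.1  0.3  2.8] z [ 0.4  0.  -0.9] y [-0.1  1.   0. ] tilt 24.919155853172224 w 32.23119693684551 27.57568359375 [ 2.  -0.1  0.8] 21.825
scene amber 218 [649. -59.  64.] x [625. 661.] y [-84. -49.] z [ 8. 77.]
scene white 149 [645. -72. 105.] x [627. 655.] y [-94. -54.] z [ 86. 117.]
```

The TCP dropped 6 mm and the cap sits over the body at x≈637, so bottle B has pivoted upright. Release and back off.

Emit:
carry_out(commands=[0,0,0,0,0,0,36,0,0,0,0,0,0,60,0,0,0,0,0,0,60,0,0,0,0,0,-25,60,0,0,0,0,0,-60,60,0,0,0,0,0,-120,60])

```text
time: 22.68
ee_pos: [583.1, -80.2, 200.2]
eef_rot: [-0.109, 2.706, 0.034]
ft_force: [-0.7, 1.2, 1.6]
width: 59.9
grip_force: 0.0
```

```bash
python3 st.py; python3 bt.py 633 -74
python3 - <<'E'
from rk import *
p=imaging.camera("scene")
for n in ["bottle_1","upright_1"]:
  for d in imaging.landmark_of(p,n): print(n,round(d["confidence"],2),np.round(toW(p,d["point"])))
from pl import rows
a=-7
rows([((640,-130,230),a,0,60),((724,-157,160),a,-25,60),((748,-155,110),a,-42,60),((681,-155,31),a,-42,60)])
E
```

```text
[583. -80. 200.] q [-0.5  0.3  0.7  2.1 -0.8  0.5  2.5] z [ 0.4  0.  -0.9] y [-0.1  1.   0. ] tilt 24.72920130594114 w 59.85804414938343 0.0 [-0.7  1.2  1.6] 22.675
scene amber 249 [645. -60.  65.] x [618. 658.] y [-84. -49.] z [ 8. 78.]
scene white 160 [638. -68. 104.] x [623. 650.] y [-85. -58.] z [ 86. 107.]
top amber 5 [635. -55.  65.] x [632. 638.] y [-55. -52.] z [63. 67.]
top white 75 [633. -71. 106.] x [621. 645.] y [-87. -59.] z [ 68. 111.]
bottle_1 0.96 [629. 195.  29.]
bottle_1 0.81 [636. -77.  57.]
bottle_1 0.79 [ 425. -514.   24.]
bottle_1 0.74 [ 641. -157.   36.]
bottle_1 0.64 [ 242. -266.   23.]
bottle_1 0.56 [856. -13.  27.]
upright_1 0.93 [619. 104.  59.]
[0, 25, -2, -59, -55, -5, 60] n>=2.4
[0, 50, -2, -104, -89, 92, 60] n>=4.7
[1, 67, -2, -104, -90, 148, 60] n>=6.3
[1, 67, -2, -10, -85, 191, 60] n>=6.3
```

B stands at (634,−72), top at z≈106. Next is bottle C.

Emit:
carry_out(commands=[0,8,-1,-20,-18,-2,50,0,17,-2,-40,-37,-4,50,0,25,-2,-59,-55,-5,50,0,33,-2,-74,-66,27,50,0,42,-2,-89,-78,60,50,0,50,-2,-104,-89,92,50,0,59,-2,-104,-90,120,50,1,67,-2,-104,-90,148,50])

```text
time: 23.92
ee_pos: [734.7, -153.9, 111.5]
eef_rot: [0.171, -2.493, 0.055]
ft_force: [-1.6, -0.3, -2.7]
width: 50.2
grip_force: 0.0
```

```bash
python3 st.py
python3 - <<'E'
from pl import *
rows([((740,-155,100),-7,-44,50),((681,-155,32),-7,-44,50)])
E
```

```text
[ 735. -154.  112.] q [-0.1  1.2  0.4  0.8 -0.2  1.8  2. ] z [-0.6 -0.1 -0.8] y [-0.1  1.   0. ] tilt -36.61347862051508 w 50.15458557593108 0.0 [-1.6 -0.3 -2.7] 23.925
[0, 7, 1, -11, -2, 6, 50] n>=0.7
[0, 7, 1, -5, 6, 96, 50] n>=1.5
```

Emit:
carry_out(commands=[0,3,0,-8,0,25,50,0,5,1,-7,2,50,50,0,7,1,-6,4,75,50,0,7,1,-5,6,96,50,0,7,1,-5,6,96,50,0,7,1,-5,6,96,28,0,7,1,-5,6,96,28,0,7,1,-5,6,96,28], grip_force=30)

```text
time: 24.92
ee_pos: [688.2, -152.7, 50.6]
eef_rot: [0.146, -2.399, 0.074]
ft_force: [2.2, -0.5, 0.7]
width: 29.1
grip_force: 16.7
```

```bash
python3 st.py
python3 - <<'E'
from pl import *
a=-7;y=-158
rows([((680,y,75),a,-42,28),((672,y,115),a,-22,28),((670,y,135),a,-2,28),((672,y,140),a,18,28),((674,y,125),a,25,28)])
E
```

```text
[ 688. -153.   51.] q [-0.   1.2  0.3  0.9 -0.1  1.8  1.9] z [-0.7 -0.1 -0.7] y [-0.1  1.  -0. ] tilt -42.101660942047175 w 29.10691096949637 16.685558259487152 [ 2.2 -0.5  0.7] 24.925
[-1, 0, 0, 23, -5, -12, 28] n>=0.4
[-1, -20, 0, 56, -4, -36, 28] n>=1.9
[-1, -40, 0, 71, -4, -50, 28] n>=3.8
[-1, -60, 0, 73, -4, -55, 28] n>=5.6
[-1, -67, 0, 61, -4, -45, 28] n>=6.3
```

The wrist limit stopped it short at z 51. I reopen and go in with less tilt.

Emit:
carry_out(commands=[0,0,0,0,0,0,50,0,0,0,0,0,0,50,0,0,0,0,0,0,50])

```text
time: 25.3
ee_pos: [687.5, -152.4, 49.8]
eef_rot: [0.146, -2.397, 0.073]
ft_force: [-0.1, -0.2, -0.3]
width: 49.9
grip_force: 0.0
```

```bash
python3 st.py
python3 - <<'E'
from pl import *
rows([((687,-154,51),-7,-37,50),((681,-155,32),-7,-37,50)])
import runpy
from rk import *
W=cloud(imaging.camera("top"));P=botfit(W,(641,-160));Q=P[P[:,2]>30]
ln=cv2.fitLine(Q[:,:2].astype(np.float32),cv2.DIST_HUBER,0,.01,.01).ravel(); d=ln[:2]; t=(Q[:,:2]-ln[2:])@d
print("axis",d,ln[2:]+d*t.min(),ln[2:]+d*t.max(), len(Q))
E
```

```text
[ 688. -152.   50.] q [-0.   1.2  0.3  0.9 -0.1  1.8  1.9] z [-0.7 -0.1 -0.7] y [-0.1  1.  -0. ] tilt -42.20706876650118 w 49.871829589724214 0.0 [-0.1 -0.2 -0.3] 25.3
[-1, -5, 0, 1, -2, 0, 50] n>=0.5
[-1, -5, 0, -7, -2, 18, 50] n>=0.5
axis [1. 0.] [ 586.4 -160.4] [ 698.8 -157.6] 451
```

Emit:
carry_out(commands=[-1,-5,0,1,-3,0,50,-1,-5,0,-3,-4,9,50,-1,-5,0,-7,-4,18,50,-1,-5,0,-7,-4,18,50,-1,-5,0,-7,-4,18,28,-1,-5,0,-7,-4,18,28,-1,-5,0,-7,-4,18,28,-1,-5,0,-7,-4,18,28], grip_force=30)

```text
time: 26.35
ee_pos: [681.2, -157.4, 31.9]
eef_rot: [0.143, -2.484, 0.046]
ft_force: [-0.4, -0.3, -0.8]
width: 31.8
grip_force: 30.7
```

```bash
python3 st.py
python3 - <<'E'
from pl import *
a=-7;y=-158
rows([((680,y,75),a,-38,28),((672,y,115),a,-18,28),((670,y,135),a,2,28),((672,y,140),a,18,28),((674,y,130),a,25,28)])
E
```

```text
[ 681. -157.   32.] q [-0.   1.2  0.3  1.  -0.1  1.6  1.9] z [-0.6 -0.1 -0.8] y [-0.1  1.   0. ] tilt -37.2781009136816 w 31.826925116305603 30.663233399391174 [-0.4 -0.3 -0.8] 26.35
[0, 1, 0, 27, 0, -33, 28] n>=0.7
[0, -19, 0, 58, 1, -60, 28] n>=1.8
[0, -39, 0, 72, 1, -75, 28] n>=3.7
[0, -55, 0, 73, 1, -80, 28] n>=5.2
[0, -62, 0, 65, 0, -73, 28] n>=5.8
```

Emit:
carry_out(commands=[0,0,0,27,0,-33,28,0,-9,0,43,0,-47,28,0,-19,0,58,1,-60,28,0,-29,0,65,1,-68,28,0,-39,0,72,1,-75,28,0,-49,0,73,1,-80,28,0,-57,0,72,1,-80,28,0,-65,0,69,0,-80,28])

```text
time: 27.35
ee_pos: [674.6, -158.3, 138.3]
eef_rot: [-0.153, 2.653, 0.037]
ft_force: [0.6, 0.4, -2.6]
width: 32.0
grip_force: 30.7
```

```bash
python3 st.py; python3 bt.py 660 -157 80
```

```text
[ 675. -158.  138.] q [ 0.3  0.5 -0.1  1.9 -0.5  0.3  2.4] z [ 0.5  0.1 -0.9] y [-0.1  1.  -0. ] tilt 27.588661177668133 w 31.99453510950641 30.66313862800598 [ 0.6  0.4 -2.6] 27.35
scene amber 204 [ 664. -141.  107.] x [630. 685.] y [-157. -134.] z [ 58. 131.]
scene white 127 [ 653. -138.   82.] x [629. 677.] y [-153. -133.] z [ 68. 102.]
top white 20 [ 633. -141.   91.] x [628. 641.] y [-145. -138.] z [ 73. 102.]
```

Run:
```python
from pl import *
a=-7;y=-158
rows([((682,y,105),a,27.6,28),((682,y,95),a,27.6,28),((670,y,95),a,27.6,28),((660,y,95),a,27.6,28),((649,y,94),a,27.6,28),((638,y,92),a,27.6,28)])
```

```text
[0, 0, -1, 4, 1, 33, 28] n>=0.5
[0, 0, -1, 9, 1, 41, 28] n>=0.7
[0, 0, -1, 19, 2, 36, 28] n>=0.7
[0, 0, -1, 28, 4, 31, 28] n>=0.7
[0, 0, -1, 38, 5, 27, 28] n>=0.8
[0, 0, -1, 49, 6, 24, 28] n>=0.9
```

Emit:
carry_out(commands=[0,0,0,4,0,33,28,0,0,0,4,0,33,28,0,0,0,9,1,41,28,0,0,0,9,1,41,28])

```text
time: 27.95
ee_pos: [687.1, -156.0, 98.1]
eef_rot: [-0.153, 2.656, 0.038]
ft_force: [0.4, 0.1, 0.5]
width: 32.1
grip_force: 30.9
```

```bash
python3 st.py
python3 - <<'E'
from pl import *
a=-7;y=-158
rows([((670,y,95),a,27.6,28),((660,y,95),a,27.6,28),((649,y,94),a,27.6,28),((638,y,92),a,27.6,28)])
E
```

```text
[ 687. -156.   98.] q [ 0.3  0.6 -0.1  1.9 -0.5  0.2  2.4] z [ 0.5  0.1 -0.9] y [-0.1  1.   0. ] tilt 27.472310504678752 w 32.12086674523645 30.948434472084045 [0.4 0.1 0.5] 27.95
[0, 0, 0, 17, 0, -5, 28] n>=0.3
[0, 0, 0, 25, 1, -10, 28] n>=0.4
[0, 0, 0, 36, 2, -14, 28] n>=0.6
[0, 0, 0, 46, 4, -17, 28] n>=0.8
```

Emit:
carry_out(commands=[0,0,0,1,0,3,28,0,0,0,10,0,-1,28,0,0,0,18,0,-5,28,0,0,0,26,1,-9,28,0,0,0,33,2,-12,28,0,0,0,40,3,-15,28,0,0,0,46,4,-17,28,0,0,0,46,4,-17,28])

```text
time: 28.95
ee_pos: [637.6, -158.4, 91.6]
eef_rot: [-0.151, 2.655, 0.038]
ft_force: [2.9, -2.2, 5.2]
width: 32.0
grip_force: 32.2
```

```bash
python3 st.py;python3 bt.py 635 -157 80
```

```text
[ 638. -158.   92.] q [ 0.4  0.6 -0.2  2.  -0.6  0.2  2.5] z [ 0.5  0.1 -0.9] y [-0.1  1.   0. ] tilt 27.484504091568773 w 31.979443556192706 32.1604585647583 [ 2.9 -2.2  5.2] 28.95
scene amber 215 [ 655. -141.   64.] x [631. 668.] y [-163. -132.] z [ 8. 78.]
scene white 134 [ 649. -152.  104.] x [633. 659.] y [-170. -138.] z [ 85. 118.]
top white 31 [ 649. -153.  105.] x [643. 655.] y [-166. -143.] z [101. 111.]
```

C is upright too (body and cap both centred at x≈643). Release.

Emit:
carry_out(commands=[0,0,0,0,0,0,36,0,0,0,0,0,0,55,0,0,0,0,0,0,55,0,0,0,0,0,-25,55,0,0,0,0,0,-60,55,0,0,0,0,0,-120,55,0,9,0,0,0,-130,55,0,18,0,0,0,-140,55])

```text
time: 30.05
ee_pos: [571.6, -166.4, 216.6]
eef_rot: [-0.167, 2.975, 0.013]
ft_force: [1.3, 1.2, -0.8]
width: 54.8
grip_force: 0.0
```

```bash
python3 st.py; python3 bt.py 640 -157
python3 - <<'E'
from pl import *
# bottle A: cap end (573,200.8), base (676,190): yaw a=+6 ; forward tilt approach
a=6
rows([((560,60,250),a,5,50),((540,199,120),a,22,50),((582,199,32),a,25,50)])
E
```

```text
[ 572. -166.  217.] q [ 0.1  0.3  0.2  1.9 -0.2  0.8  2.1] z [ 0.2  0.  -1. ] y [-0.1  1.  -0. ] tilt 9.229998108940299 w 54.841982922463835 0.0 [ 1.3  1.2 -0.8] 30.05
scene amber 225 [ 653. -142.   65.] x [627. 668.] y [-161. -132.] z [ 9. 79.]
scene white 149 [ 648. -149.  104.] x [633. 659.] y [-167. -141.] z [ 85. 108.]
top amber 19 [ 638. -136.   69.] x [631. 647.] y [-142. -133.] z [60. 73.]
top white 23 [ 641. -144.  105.] x [631. 653.] y [-149. -142.] z [ 68. 111.]
[2, 5, 13, -16, 224, -31, 50] n>=3.6
[3, -12, 12, 9, 365, 96, 50] n>=6.0
[4, -15, 12, -17, 360, 190, 50] n>=6.5
```

C stands at (643,−156). Now bottle A, whose cap points toward the robot, so the swing is mirrored. One closer measure first, because the tray's end wall is near.

Run:
```python
from rk import *
np.set_printoptions(precision=1,suppress=True)
p=imaging.camera("top");W=cloud(p)
m=(W[...,0]>565)&(W[...,0]<598)&(W[...,1]>170)&(W[...,1]<228)&(W[...,2]>34)
P=W[m];print("cap",len(P),P.mean(0),P.min(0),P.max(0))
m=(W[...,0]>560)&(W[...,0]<600)&(W[...,1]>225)&(W[...,1]<265)&(W[...,2]>14)
P=W[m];print("wall",len(P),P.mean(0),np.percentile(P,[5,95],axis=0))
m=(W[...,0]>620)&(W[...,0]<690)&(W[...,1]>150)&(W[...,1]<240)&(W[...,2]>45)
P=W[m];print("body",P.mean(0),P[:,0].max())
from pl import rows
rows([((565,20,260),6,5,60),((540,140,230),6,5,60),((545,197,110),6,25,46)])
```

```text
cap 71 [585.  199.5  43.1] [573.8 184.2  34.3] [597.5 217.6  51.9]
wall 23 [579.9 241.   24.5] [[564.1 239.   19.6]
 [598.  242.8  29.7]]
body [647.2 196.1  53.4] 676.7347806183669
[2, 5, 13, -20, 184, -42, 60] n>=3.0
[2, 5, 13, -4, 306, -14, 60] n>=4.9
[4, -15, 12, 5, 362, 106, 46] n>=6.0
```

Emit:
carry_out(commands=[1,2,4,-5,55,-14,44,1,3,9,-12,115,-28,44,2,5,13,-20,175,-42,44,2,5,13,-14,230,-30,44,2,5,13,-8,285,-15,44,2,0,13,0,335,20,44,3,-8,12,4,363,65,44,4,-15,12,5,363,106,44])

```text
time: 31.2
ee_pos: [540.8, 198.5, 107.5]
eef_rot: [0.138, 2.71, -0.028]
ft_force: [0.6, -1.8, -2.5]
width: 44.0
grip_force: 0.0
```

```bash
python3 st.py
python3 - <<'E'
from pl import *
rows([((550,198,90),6,30,44),((578,198,33),6,30,44)])
E
```

```text
[541. 198. 107.] q [-0.9  0.4  0.4  2.2  0.4  0.2  0.6] z [ 0.4 -0.  -0.9] y [0.1 1.  0. ] tilt 24.461095069764593 w 43.99181551259614 0.0 [ 0.6 -1.8 -2.5] 31.2
[0, -5, 0, -1, 0, 20, 44] n>=0.5
[0, -5, 0, -3, 3, 83, 44] n>=1.3
```

Emit:
carry_out(commands=[0,-3,0,-1,0,25,44,0,-3,0,-3,0,50,44,0,-3,0,-5,0,70,44,0,-3,0,-7,0,85,44,0,-3,0,-7,0,85,44])

```text
time: 31.82
ee_pos: [582.6, 189.9, 32.7]
eef_rot: [0.141, 2.664, -0.041]
ft_force: [-0.3, -0.3, -0.1]
width: 44.0
grip_force: 0.0
```

```bash
python3 st.py
python3 - <<'E'
from pl import *
rows([((583,198,33),6,24,44),((583,198,33),6,34,44)])
E
```

```text
[583. 190.  33.] q [-0.7  0.6  0.2  2.1  1.4  0.1 -0.5] z [ 0.5 -0.1 -0.9] y [ 0.1  1.  -0. ] tilt 27.03284801137733 w 44.047865438722646 0.0 [-0.3 -0.3 -0.1] 31.825
[0, 3, 0, 0, 8, 0, 44] n>=0.3
[0, -7, 0, 0, 8, 0, 44] n>=0.6
```

Emit:
carry_out(commands=[0,-3,0,0,4,0,44,0,-7,0,0,8,0,44,0,-7,0,0,8,0,44,0,-7,0,0,8,0,44])

```text
time: 32.33
ee_pos: [585.6, 199.2, 35.8]
eef_rot: [0.134, 2.537, -0.048]
ft_force: [1.1, -0.0, 0.4]
width: 44.0
grip_force: 0.0
```

```bash
python3 st.py
python3 - <<'E'
from pl import *
rows([((583,198,33),6,34,44),((583,198,33),6,45,44)])
E
```

```text
[586. 199.  36.] q [-0.7  0.6  0.1  2.2  2.   0.3 -1.1] z [ 0.6 -0.1 -0.8] y [ 0.1  1.  -0. ] tilt 34.291982779475234 w 44.029345272719816 0.0 [ 1.1 -0.   0.4] 32.325
[0, 0, 0, 4, -1, 1, 44] n>=0.1
[0, -11, 0, 4, -1, 1, 44] n>=1.0
```

The wrist is flipping over (q5≈2), so more forward tilt is available. Taking 42°, then closing.

Emit:
carry_out(commands=[0,-4,0,2,0,1,44,0,-8,0,3,0,1,44,0,-8,0,3,0,1,44,0,-8,0,3,0,1,28,0,-8,0,3,0,1,28,0,-8,0,3,0,1,28,0,-8,0,3,0,1,28], grip_force=30)

```text
time: 33.2
ee_pos: [584.5, 200.2, 33.4]
eef_rot: [0.125, 2.395, -0.054]
ft_force: [-0.7, 0.5, -1.0]
width: 33.0
grip_force: 29.8
```

```bash
python3 st.py
python3 - <<'E'
from pl import *
a=6;y=195
rows([((575,y,75),a,40,28),((575,y,115),a,25,28),((575,y,140),a,5,28),((575,y,150),a,-15,28),((578,y,150),a,-30,28)])
E
```

```text
[585. 200.  33.] q [-0.6  0.7 -0.   2.2  2.2  0.6 -1.3] z [ 0.7 -0.1 -0.7] y [ 0.1  1.  -0. ] tilt 42.44970423498156 w 33.002730950720235 29.79524999856949 [-0.7  0.5 -1. ] 33.2
[0, 3, 0, -22, -6, -37, 28] n>=0.7
[0, 18, 0, -49, -7, -66, 28] n>=1.6
[0, 38, 0, -66, -7, -85, 28] n>=3.5
[0, 58, 0, -72, -7, -92, 28] n>=5.4
[0, 73, 0, -75, -6, -90, 28] n>=6.8
```

Emit:
carry_out(commands=[0,2,0,-22,-6,-37,28,0,9,0,-40,-7,-58,28,0,14,0,-52,-7,-74,28,0,20,0,-62,-7,-86,28,0,26,0,-68,-7,-94,28,0,26,0,-68,-7,-94,28])

```text
time: 33.95
ee_pos: [575.4, 182.4, 133.5]
eef_rot: [0.176, 2.719, -0.117]
ft_force: [0.9, -0.1, -1.4]
width: 31.6
grip_force: 31.9
```

```bash
python3 st.py
python3 - <<'E'
from pl import *
a=6;y=195
rows([((570,y,155),a,0,28),((570,y,155),a,-15,28),((575,y,150),a,-30,28),((575,y,140),a,-40,28)])
E
```

```text
[575. 182. 134.] q [-0.5  0.4 -0.1  2.1  0.8  0.5  0.3] z [ 0.4 -0.1 -0.9] y [ 0.1  1.  -0.1] tilt 23.484163762514022 w 31.604242096385473 31.851627230644226 [ 0.9 -0.1 -1.4] 33.95
[-4, 24, -1, -3, 11, -23, 28] n>=2.3
[-3, 39, -2, -3, 11, -23, 28] n>=3.7
[-3, 54, -2, -5, 11, -17, 28] n>=5.1
[-3, 64, -3, -1, 12, -7, 28] n>=6.0
```

Emit:
carry_out(commands=[-2,8,0,-1,5,-10,28,-4,16,-1,-2,8,-18,28,-4,24,-1,-3,11,-23,28,-3,32,-2,-3,11,-23,28,-3,39,-2,-3,11,-23,28,-3,47,-2,-4,11,-20,28,-3,54,-2,-5,11,-17,28,-3,60,-3,-3,12,-12,28])

```text
time: 34.95
ee_pos: [576.7, 193.9, 144.5]
eef_rot: [-0.124, -2.511, -0.039]
ft_force: [0.0, 0.2, -2.0]
width: 32.2
grip_force: 31.9
```

```bash
python3 st.py; python3 bt.py 590 195 80
python3 - <<'E'
from pl import *
a=6;y=195
rows([((598,y,115),a,-42,28),((598,y,100),a,-42,28)])
E
```

```text
[577. 194. 144.] q [-0.   0.9 -0.4  1.3  0.   1.6  1.1] z [-0.6  0.1 -0.8] y [ 0.1  1.  -0. ] tilt -35.85544072348742 w 32.16068136192824 31.88289999961853 [ 0.   0.2 -2. ] 34.95
scene amber 304 [594. 203. 111.] x [579. 606.] y [179. 219.] z [ 56. 123.]
scene white 196 [601. 207.  82.] x [581. 606.] y [180. 221.] z [67. 96.]
top amber 59 [558. 189. 109.] x [552. 567.] y [173. 211.] z [100. 115.]
top white 41 [559. 184.  91.] x [551. 597.] y [170. 201.] z [ 68. 119.]
[0, 6, 0, -33, 4, 9, 28] n>=0.6
[0, 6, 0, -42, 4, 21, 28] n>=0.7
```

Rotation so far is 78°, so A leans only about 12°. I tilt a little more, move over the line and lower.

Run:
```python
from pl import *
a=6;y=196
rows([((613,y,125),a,-44,28),((613,y,103),a,-44,28)])
```

```text
[0, 8, 0, -39, 6, -8, 28] n>=0.7
[0, 8, 0, -52, 6, 10, 28] n>=0.9
```

Emit:
carry_out(commands=[0,4,0,-20,3,-6,28,0,8,0,-39,6,-8,28,0,8,0,-46,6,2,28,0,8,0,-52,6,10,28,0,8,0,-52,6,10,28])

```text
time: 35.67
ee_pos: [611.7, 197.3, 106.5]
eef_rot: [-0.116, -2.374, -0.045]
ft_force: [0.5, -0.2, -1.7]
width: 31.5
grip_force: 31.9
```

```bash
python3 st.py; python3 bt.py 615 195 80
python3 - <<'E'
from pl import *
a=6;y=195
rows([((616,y,94),a,-43,28)])
E
```

```text
[612. 197. 106.] q [-0.1  1.1 -0.4  1.1  0.   1.7  1.1] z [-0.7  0.1 -0.7] y [ 0.1  1.  -0. ] tilt -43.71715147310788 w 31.49164244330395 31.894367337226868 [ 0.5 -0.2 -1.7] 35.675
scene amber 116 [629. 208.  64.] x [604. 633.] y [190. 224.] z [15. 76.]
scene white 94 [604. 200. 116.] x [596. 615.] y [181. 221.] z [109. 128.]
top amber 72 [591. 195.  78.] x [583. 600.] y [177. 217.] z [68. 88.]
top white 171 [605. 199. 114.] x [590. 621.] y [178. 222.] z [ 68. 129.]
[0, -1, 0, -12, -2, 7, 28] n>=0.2
```

Emit:
carry_out(commands=[0,0,0,-8,0,-6,28,0,0,0,-12,0,-2,28,0,0,0,-15,-1,1,28,0,0,0,-18,-1,4,28,0,0,0,-18,-1,4,28])

```text
time: 36.4
ee_pos: [622.4, 196.7, 97.5]
eef_rot: [-0.113, -2.37, -0.05]
ft_force: [-2.7, -0.6, 21.4]
width: 32.0
grip_force: 34.1
```

```bash
python3 st.py; python3 bt.py 615 195 80
```

```text
[622. 197.  98.] q [-0.1  1.1 -0.4  1.1  0.   1.7  1.1] z [-0.7  0.1 -0.7] y [0.1 1.  0. ] tilt -43.92293896648829 w 32.000807845153226 34.11379873752594 [-2.7 -0.6 21.4] 36.4
scene amber 100 [640. 212.  54.] x [612. 644.] y [192. 223.] z [ 7. 65.]
scene white 111 [616. 198. 107.] x [607. 628.] y [179. 219.] z [103. 122.]
top amber 74 [601. 193.  68.] x [593. 610.] y [175. 215.] z [57. 76.]
top white 164 [616. 198. 108.] x [603. 631.] y [176. 221.] z [ 77. 124.]
```

Contact at 21 N, with body and cap both centred at about (618,197). Release, then retreat along the tool.

Emit:
carry_out(commands=[0,0,0,0,0,-1,35,0,0,0,0,0,-1,44,0,0,0,0,0,-1,44,0,0,0,0,0,-25,44,0,0,0,0,0,-70,44,0,0,0,0,0,-130,44,0,0,0,0,0,-180,44])

```text
time: 37.38
ee_pos: [803.6, 129.6, 377.3]
eef_rot: [-0.344, -2.796, -0.414]
ft_force: [6.7, 3.6, 1.7]
width: 44.1
grip_force: 0.0
```

```bash
python3 st.py
python3 - <<'E'
from rk import *
p=imaging.camera("scene");W=cloud(p)
for n in ["bottle_1","upright_1","mortar","jar","rack_1"]:
  for d in imaging.landmark_of(p,n): print(n,round(d["confidence"],2),np.round(toW(p,d["point"])))
cv2.imwrite("pics/f1.png",cv2.resize(p["img"][110:350,120:440],None,fx=2.4,fy=2.4))
Wt=cloud(imaging.camera("top"))
for c in [(460,300),(458,85),(423,-334)]: print(rackfit(Wt,c,r=80))
for nm,c in dict(A=(620,197),B=(634,-73),C=(643,-156),U1=(618,107),U2=(648,-254)).items():
  for V in (W,Wt):
    P=V[(np.hypot(V[...,0]-c[0],V[...,1]-c[1])<32)&(V[...,2]>94)&(V[...,2]<125)]
    if len(P): print(nm,len(P),P.mean(0).round(),P[:,2].max().round())
E
```

```text
[804. 130. 377.] q [ 0.1  1.  -0.7  0.6  0.2  1.8  1. ] z [-0.2  0.3 -0.9] y [0.3 0.9 0.2] tilt -15.30263050930753 w 44.06980552700637 0.0 [6.7 3.6 1.7] 37.375
bottle_1 0.91 [ 242. -265.   24.]
bottle_1 0.9 [ 642. -154.   59.]
bottle_1 0.77 [635. -75.  56.]
bottle_1 0.74 [856. -15.  28.]
bottle_1 0.57 [621. 195.  52.]
bottle_1 0.46 [ 427. -516.   27.]
upright_1 0.86 [ 640. -253.   54.]
upright_1 0.6 [622. 103.  58.]
mortar 0.8 [ 600. -397.    4.]
jar 0.57 [574. 408.  -0.]
rack_1 0.93 [467. 300.  32.]
rack_1 0.9 [460.  87.  32.]
rack_1 0.68 [ 423. -338.   30.]
(((460.15081787109375, 299.9208679199219), (57.558067321777344, 98.21946716308594), 77.65483093261719), np.float64(59.264752641053526), 539)
(((457.98089599609375, 84.79861450195312), (56.83167266845703, 101.0543212890625), 80.42509460449219), np.float64(58.435278394156455), 560)
(((423.3520202636719, -333.50018310546875), (58.60422897338867, 100.2077407836914), 86.18384552001953), np.float64(58.19316271539475), 570)
A 189 [620. 200. 105.] 110.0
A 92 [614. 197. 105.] 113.0
B 43 [633. -63. 102.] 108.0
C 47 [ 655. -155.  103.] 108.0
C 68 [ 640. -161.  106.] 114.0
U1 151 [627. 108. 105.] 110.0
U1 90 [621. 105. 106.] 113.0
U2 95 [ 650. -249.  104.] 109.0
U2 89 [ 643. -254.  105.] 113.0
```

View pics/f1.png

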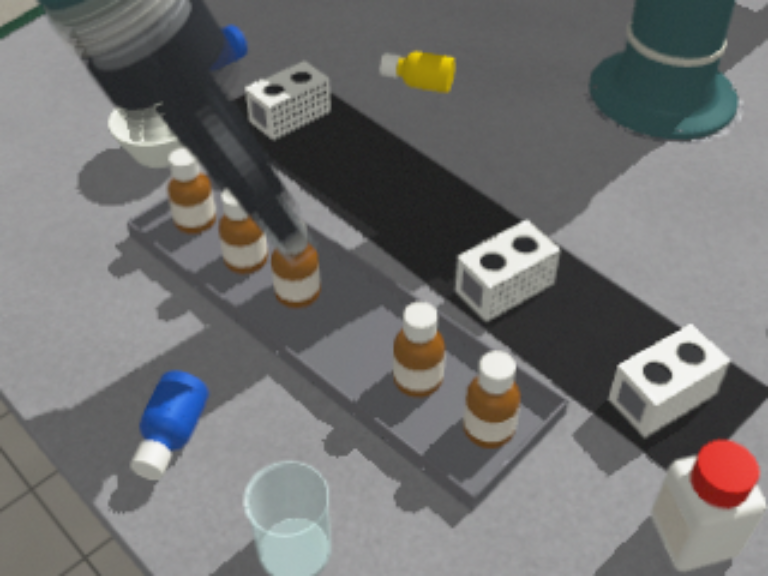

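The picture shows five bottles standing in a row along the tray and three racks with two holes up. The mortar, jar and look-alikes are in place, and the gripper is clear at z≈377. I let it settle and hand in.

Emit:
carry_out(commands=[0,0,0,0,0,0,44,0,0,0,0,0,0,44,0,0,0,0,0,0,44,0,0,0,0,0,0,44])

```text
time: 38.22
ee_pos: [804.3, 121.0, 383.5]
eef_rot: [-0.357, -2.803, -0.413]
ft_force: [-0.0, -0.6, 0.4]
width: 44.0
grip_force: 0.0
```

```bash
python3 st.py
python3 - <<'E'
from rk import *
Wt=cloud(imaging.camera("top"))
for c in [(460,300),(458,85),(423,-334)]: print(rackfit(Wt,c,r=80))
print(job.job_done())
E
```

```text
[804. 121. 383.] q [ 0.1  1.  -0.7  0.6  0.2  1.8  1. ] z [-0.2  0.3 -0.9] y [0.3 0.9 0.2] tilt -14.740740309695672 w 43.96253223332468 0.0 [-0.  -0.6  0.4] 38.225
(((459.7158508300781, 299.4197082519531), (58.087066650390625, 98.19335174560547), 77.5491943359375), np.float64(59.46187751000053), 537)
(((457.3086853027344, 84.8975830078125), (56.21615219116211, 100.69776153564453), 79.5634994506836), np.float64(58.42915488064017), 563)
(((423.2611389160156, -333.189697265625), (57.46106719970703, 100.38322448730469), 86.8547592163086), np.float64(58.54121665732416), 568)
the job is handed in; nothing more can be done
None
```

I handed the job in at about 38 s: in the last images all three racks lie flat on the mat with the two-hole side up, the three tipped bottles stand in the tray row, and the standing bottles, mortar and jar are where they started; the hand-in gave no verdict.

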